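# Clamp two bottles on the shaker platform

### The job

Get the shaker ready to run: slide its clamp bar up by the orange grip until the rubber pads hold both bottles snugly against the back bar, with a light squeeze of about 3 or 4 N on each bottle and never a hard one. Then press the red lever down flat to lock the bar. The bottles must stay upright, and everything else on the bench stays where it is.

Things in the scene. Friction and masses are not known exactly. Their poses are not given: they have to be found in the camera images.
- shaker: Orbital shaker, fixed: white housing, grey control panel in front, platform 350x325 mm (x, y), black mat top 98 mm above the bench. Origin: centre of its underside; x from panel to rear, y left. Rails along x at y = +-145 mm. A fixed back bar (rubber, 24 mm thick, 60 mm above the mat) crosses the rear half, its front face somewhere at x = 85 to 110 mm, not measured: feel where the bottles meet it.
- clamp_bar: Crossbar; slides 150 mm along the shaker's x and stays where left; that takes 7 to 11 N (varies), the bottles add up to 3 N. Origin: on the mat, mid bar; axes as the shaker's. Two sprung black rubber pads 60 wide, 30 tall at y = +-55 mm, 60 mm above the mat, faces 25 mm ahead of the origin; each yields 2.5 N per mm, 6 mm at most. Crossbar: x = -12 to 2 mm, 49 to 71 mm above the mat.
- grip_face (a point): Middle of the front face (towards the control panel) of the clamp bar's orange grip: upright plate 70 mm wide (y), 14 thick (x), from 46 to 86 mm above the mat; this point is 70 mm above the mat, 55 mm in front of the bar's origin. Push it towards the back bar. Behind the plate 29 mm are free to the crossbar, above a neck 30 mm wide, top 59 mm above the mat.
- lock_lever (a joint): Red lock lever: 0 = raised 55 degrees, unlocked; 0.96 = level, lying along the right-hand rail, pointing to the control panel, locked (a cam brakes the bar on the rail). Stays where left; 2 to 6 N at its tip move it. Its axis runs along the shaker's y, 4 mm in front of the bar's origin, 145 mm to its right, 63 mm above the mat.
- lever_tip (a point): Middle of the upper face of the pressing pad (32 x 26 mm) at the free end of the red lock lever, 85 mm from its axis and 8 mm above the lever's centre line; the lever's end is 99 mm from the axis. While raised this face looks up and to the rear; press on it, not on the lever's end, which would push the bar along.
- bottle_left: Brown bottle with black cap, 67 mm in diameter, 135 mm tall, about 0.15 kg, standing loose on the mat between the bars, on the left. Origin: centre of its underside.
- bottle_right: The same kind of bottle on the right. Its origin: centre of its underside.
- wash_bottle: White wash bottle with blue cap and bent spout, 207 mm tall, to the left of the shaker; to be left alone. Origin: centre of its underside.
- beaker: Clear beaker with orange contents, 96 mm tall, to the right of the shaker; to be left alone. Origin: centre of its underside.
- timer: White bench timer, 70 x 66 x 18 mm, to the right in front; to be left alone. Origin: centre of its underside.
Things that resemble listed ones, but are neither listed nor needed, are in the scene too. Leave any green, purple or turquoise look-alike of the bottle_right alone.

How it is judged:
By the outcome, as a careful person would: the job done as asked, in the order asked, and still so for the second after the job is handed in, with the robot touching nothing.
It also fails if it takes over 64 s, if anything falls off the work surface, if the arm or the gripper's body presses on something with over 40 N, if the wrist force passes 120 N, or if a joint passes its speed limit or range.

### The arm

A 6-joint arm with a two-finger parallel gripper is mounted at the origin on a cart in front of the work surface, level with it; the furniture and walls round the work are solid. World frame = base frame: x ahead of the robot, y to its left, z up, the work surface at z = 0. Lengths are in m, angles in rad, forces in N, time in s.
With the tool pointing down it reaches from about 0.25 to 0.775 m from the base axis. Payload 4 kg.
Tool frame: the origin (TCP) lies at the very end of the fingers, on their centre line; the grasp point (between the pads) lies hold_point_z behind it (hold_point_z is the distance from the TCP to the grasp point, in m); z points along the fingers, y is the direction in which the jaws open and shut (so a half turn about z gives the same grasp; the last joint's range is limited). The gripper opens to 94 mm and grips with 3 to 60 N. Pads are 16 mm wide; open, the fingers measure 119 mm over their backs; the gripper's body (75 mm by 177 mm) begins 78 mm behind the grasp point.
Start: joints at [1.198, 0.087, 1.371, -0, 1.684, -0.103], TCP at [0.147, 0.53, 0.206] pointing down, gripper open.
Joint ranges: [-3.1, 3.1], [-0.76, 2.03], [0.27, 2.55], [-1.08, 4.22], [0.17, 2.65], [-2.57, 2.57]. Speed limits (rad/s): [2.79, 2.79, 3.14, 3.14, 3.14, 3.14].

### API

Orientations are given as [roll, pitch, yaw] about the fixed x, y, z axes, in that order (R = Rz(yaw) Ry(pitch) Rx(roll)).
In Python, from bench import * gives the robot as it stands.
- The arm moves only by the tool step_arm, never from a script. Its argument "increments" is text: rows parted by semicolons, each of 6 numbers parted by spaces: the shift along the tool's x, y, z in cm, then the turn, a rotation vector about the tool's x, y, z in rad. A call has 1 to 5 rows; each row shifts and turns the commanded pose from where the row before left it, along the tool's axes as they then stand; what a row does not reach is not made up. A row lasts 1/10 s, in which the tool goes at most 50 mm and 8.59 degrees, less where a joint would pass 70% of its speed; a pose out of reach is approached as far as the arm can. A call is refused whole if a number of a shift passes 5 or a number of a turn 0.15, either way. A call with a gripper value outside its range is refused whole. "claw" is the gripper's target within -1 to 1 (shut at 1, half-way at 0, fully open at -1), set as the call begins (left out, the last holds). The fingers move at their own pace and stop on an object; the grip force is fixed at half the most. Time passes only in rows, so rows that do not move let the fingers close. It gives the time, the measured TCP pose, the force and the opening at its end, in the units of the state.
- get_obs(): the state, without advancing time (a new reading comes with each control period).
- snapshot(name): name is "side" or "top" or "wrist"; returns the picture (480x640x3 uint8, red, green, blue); there is no depth.
- calibration(name): a dict with "camera_matrix" (3x3 intrinsics, pixels), "k1" (the pictures are not rectified: a ray, as slopes to the right and down, at radius r is drawn at 1 + k1 r^2 times it, then the intrinsics apply), "eye" and "orientation" of the camera in the world; the wrist camera has in their place "tool_from_camera" (4x4, takes a point from camera to tool coordinates, whose origin is the TCP and whose axes are the flange's). Camera axes: x right, y up, looking along -z (the intrinsics and any distortion apply to the point x, -y, -z); pixel columns grow to the right and rows downward; lengths in m; the calibration is good to about 2 mm. A picture is of the moment at which its call begins: read the wrist's pose just before it. calibration takes no time and is no camera call.
- close_job(): hands the job in, once; it reports no verdict.
The state is a dict: "time": time; "joint_positions": joint angles; "qvel": joint speeds; "joint_torque": joint torques, N m; "tool_pos": TCP position; "ee_rot": TCP orientation; "wrist_force": force on the tool from outside, world axes, zero at the start; "wrist_torque": the same for the moment, N m; "width": finger opening in m.
Only numpy, scipy, OpenCV 4.12 (cv2) and the standard library are available. Lean on these libraries where they do the work, as an engineer would, in place of code of your own. Each camera call takes 0.05 s, during which the arm holds its last target. There are 200 camera calls.

## Working session

There is one attempt and no reset: what is moved stays moved. The work goes in short steps, Python scripts to look and compute and a tool call to move; the robot and the scene stay as the last step left them, time stands still between calls to the robot, and variables do not carry over. Pictures are saved under pics/ and viewed, about 8 in all and at most 12, crops included, and the job is handed in when it is done.

Besides the shell and the picture viewer there is one more tool, called after "Emit:" as name(argument=value, ...), one argument or row to a line, values as JSON. step_arm: Moves the arm, as the interface text tells. Its arguments: {"type":"object","properties":{"increments":{"type":"string"},"claw":{"type":"number"}},"required":["increments"]}

```bash
mkdir -p pics; ls; python3 - <<'E'
from bench import *
import cv2, numpy as np
print(get_obs())
for n in ("side","top"):
    im=snapshot(n); cv2.imwrite(f"pics/{n}0.png",im[:,:,::-1])
for n in ("side","top","wrist"): print(n,calibration(n))
E
```

```text
pics
{'time': 0.0, 'joint_positions': array([ 1.19793228e+00,  8.79640093e-02,  1.37222790e+00, -1.19500957e-05,
        1.68358679e+00, -1.03111847e-01]), 'qvel': array([ 0.00081257, -0.00033851, -0.00123399, -0.00101275,  0.00163628,
        0.00025265]), 'joint_torque': array([ 2.42592141e-04, -3.40183032e+01, -3.02431726e+01,  7.18328683e-02,
        3.29020887e-02, -1.71527136e-04]), 'tool_pos': array([0.14638871, 0.52960265, 0.20431262]), 'ee_rot': array([-3.13941700e+00, -2.13193436e-04,  2.87183889e+00]), 'wrist_force': array([ 0.10931012,  0.48000593, -0.20431958]), 'wrist_torque': array([ 0.00476972, -0.00892155,  0.00533455]), 'width': 0.09394908634215472}
side {'camera_matrix': array([[621.11863458,   0.        , 326.15055215],
       [  0.        , 621.11863458, 235.89840114],
       [  0.        ,   0.        ,   1.        ]]), 'k1': 0.040256460039224375, 'eye': array([ 0.04861235, -1.63184917,  0.92447893]), 'orientation': array([ 1.15137926, -0.01335732, -0.32755751])}
top {'camera_matrix': array([[576.65709136,   0.        , 319.41571903],
       [  0.        , 576.65709136, 230.59364965],
       [  0.        ,   0.        ,   1.        ]]), 'k1': -0.016407498061920225, 'eye': array([0.4823356 , 0.01770747, 1.8189961 ]), 'orientation': array([ 8.22313196e-02,  4.02130061e-04, -1.59664291e+00])}
wrist {'camera_matrix': array([[418.36490158,   0.        , 321.13482701],
       [  0.        , 418.36490158, 232.81165535],
       [  0.        ,   0.        ,   1.        ]]), 'k1': 0.0036809827506482035, 'tool_from_camera': array([[-6.83716719e-04,  9.69604569e-01,  2.44676341e-01,
         7.10002216e-02],
       [ 9.99999347e-01,  8.87074094e-04, -7.20931259e-04,
        -1.06458065e-03],
       [-9.16064286e-04,  2.44675689e-01, -9.69604542e-01,
        -1.79514402e-01],
       [ 0.00000000e+00,  0.00000000e+00,  0.00000000e+00,
         1.00000000e+00]])}
```

View pics/side0.png

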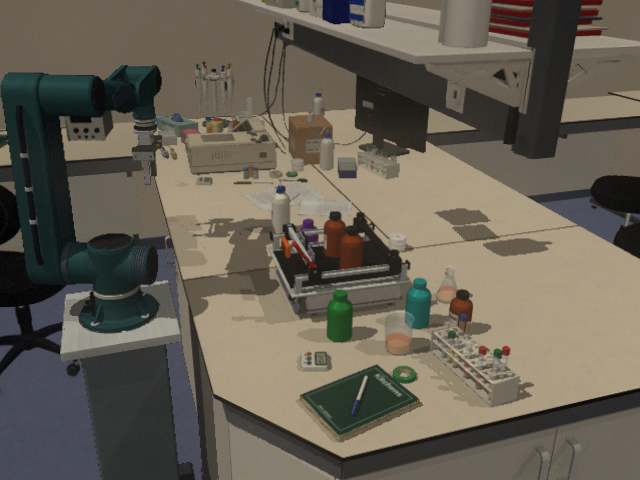

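View pics/top0.png

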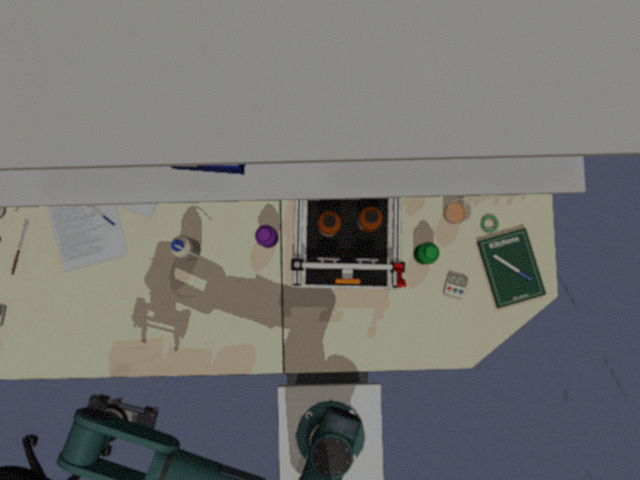

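The side view shows the shaker with the orange grip at (288,247), the red lever at (303,250) and brown bottles at (335,235) and (351,250). Look-alikes there are green (340,317), turquoise (418,305), purple (308,232) and a second brown bottle off the shaker (461,312). In the top view the grip is at (347,281), the lever at (400,275), and the brown bottles on the mat at (330,223) and (371,218). Those two fit the description, being brown and standing between the bars. A crop will confirm it.

```bash
cat > h.py <<'E'
import numpy as np, cv2
from scipy.spatial.transform import Rotation as Ro
from bench import *
def cam(n):
    c=calibration(n)
    if n=="wrist":
        o=get_obs(); T=np.eye(4); T[:3,:3]=Ro.from_euler('xyz',o['ee_rot']).as_matrix(); T[:3,3]=o['tool_pos']
        T=T@c['tool_from_camera']; R,e=T[:3,:3],T[:3,3]
    else: R,e=Ro.from_euler('xyz',c['orientation']).as_matrix(),c['eye']
    return c['camera_matrix'],c['k1'],R,e
def ray(C,u,v):
    K,k,R,e=C; p=np.array([(u-K[0,2])/K[0,0],(v-K[1,2])/K[1,1]]); q=p.copy()
    for _ in range(10): q=p/(1+k*(q@q))
    return e,R@np.array([q[0],-q[1],-1])
def onz(C,u,v,z):
    e,d=ray(C,u,v); return e+d*(z-e[2])/d[2]
def proj(C,P):
    K,k,R,e=C; c=R.T@(np.asarray(P)-e); q=np.array([c[0],-c[1]])/-c[2]; q=q*(1+k*(q@q)); return K[0,0]*q+K[:2,2]
def two(C1,p1,C2,p2):
    e1,d1=ray(C1,*p1);e2,d2=ray(C2,*p2)
    s=np.linalg.lstsq(np.c_[d1,-d2],e2-e1,rcond=None)[0]
    a,b=e1+s[0]*d1,e2+s[1]*d2; return (a+b)/2,np.linalg.norm(a-b)
E
python3 - <<'E'
from h import *
for n,(x,y,w,h) in dict(top=(280,190,140,110),side=(260,200,160,120)).items():
    im=cv2.imread(f"pics/{n}0.png"); cv2.imwrite(f"pics/{n}c.png",cv2.resize(im[y:y+h,x:x+w],None,fx=5,fy=5,interpolation=cv2.INTER_CUBIC))
    hsv=cv2.cvtColor(im,cv2.COLOR_BGR2HSV)
    for nm,lo,hi in (("orange",(7,170,150),(16,255,255)),("red",(0,150,90),(5,255,255)),("red2",(172,150,90),(180,255,255)),("brown",(4,150,50),(14,255,160))):
        m=cv2.inRange(hsv,lo,hi); 
        N,_,st,ce=cv2.connectedComponentsWithStats(m)
        for i in range(1,N):
            if st[i,4]>12 and x<ce[i,0]<x+w and y<ce[i,1]<y+h: print(n,nm,st[i],ce[i].round(1))
E
```

```text
top red [394 263   9   6  36] [398.2 265.1]
top red [397 281   9   6  36] [401. 284.]
top brown [359 207  24  25 331] [370.1 219.7]
top brown [318 212  23  23 299] [329.  223.4]
top brown [335 278  26   7  66] [348.8 280.2]
side orange [282 237   7  10  35] [285.  241.8]
side red [292 242  25  26  92] [303.6 255.3]
side brown [ 324  219   39   50 1288] [342.7 245. ]
side brown [281 237  10  21  90] [285.8 249.4]
```

View pics/topc.png

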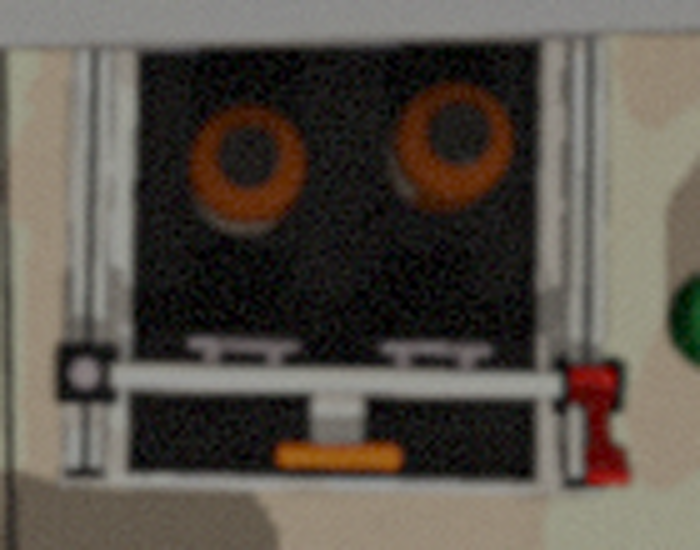

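View pics/sidec.png

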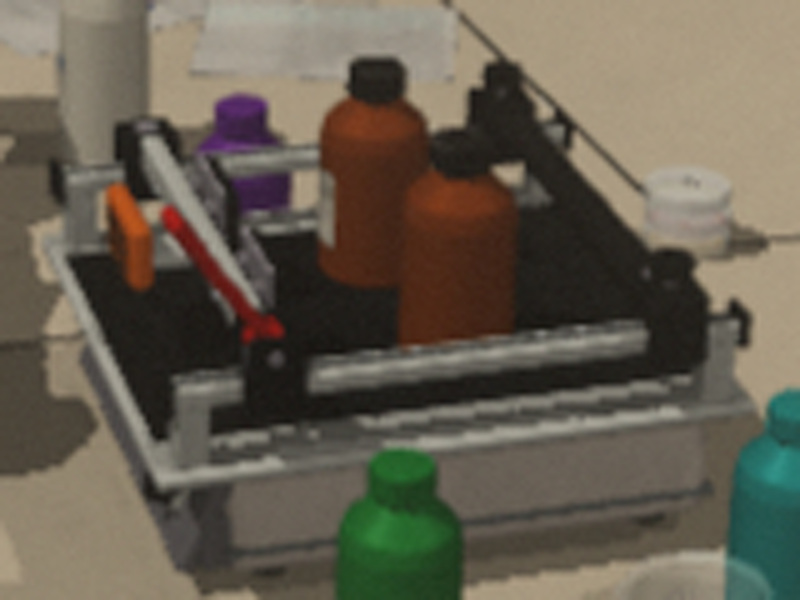

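The crops confirm both brown bottles standing on the mat between the bars. In top-view pixels the grip's top is at about (348,281), the crossbar runs (302,265.6) to (392,266.6), and the lever from (398,265) to (402,284).

```bash
python3 - <<'E'
from h import *
t=cam("top"); s=cam("side")
c=lambda x,y:(280+(x)/5-.4,190+(y)/5-.4)
d=lambda x,y:(260+(x)/5-.4,200+(y)/5-.4)
for nm,p,z in [("grip L",(275,455),.184),("grip R",(403,458),.184),("grip mid",(340,455),.184),("bar L",(110,376),.169),("bar R",(560,382),.169),
  ("platform front L",(62,484),.096),("platform front R",(560,487),.096),("mat L back",(141,50),.098),("mat L front",(128,470),.098),("mat R back",(541,45),.098),("mat R front",(538,472),.098),("levertip",(608,470),.231),("lever hub",(593,380),.17),
  ("botL cap",(247,155),.233),("botR cap",(458,132),.233)]: print(nm,onz(t,*c(*p),z).round(4))
print("grip top 2view",two(t,c(340,455),s,d(122,190)))
print("lever pad",two(t,c(608,470),s,d(172,220)))
print("shelf edge corner",two(t,(584,186),s,(640,50)))
for z in (.3,.5,.7):print(z,onz(t,300,203,z),onz(t,300,168,z))
E
```

```text
grip L [ 0.4742 -0.0243  0.184 ]
grip R [ 0.4707 -0.0966  0.184 ]
grip mid [ 0.4733 -0.0611  0.184 ]
bar L [0.5216 0.0683 0.169 ]
bar R [ 0.5115 -0.1887  0.169 ]
platform front L [0.4599 0.1006 0.096 ]
platform front R [ 0.4504 -0.1956  0.096 ]
mat L back [0.7186 0.0472 0.098 ]
mat L front [0.4672 0.0611 0.098 ]
mat R back [ 0.7154 -0.1935  0.098 ]
mat R front [ 0.4597 -0.1826  0.098 ]
levertip [ 0.4615 -0.2056  0.231 ]
lever hub [ 0.5121 -0.2075  0.17  ]
botL cap [ 0.64   -0.0122  0.233 ]
botR cap [ 0.6498 -0.1293  0.233 ]
grip top 2view (array([ 0.46963501, -0.05961591,  0.19359936]), np.float64(0.007673146057388661))
lever pad (array([ 0.45814559, -0.20339188,  0.23962221]), np.float64(0.0072211391222692725))
shelf edge corner (array([ 0.78349253, -0.64643722,  0.71330779]), np.float64(0.366692260359128))
0.3 [0.68228387 0.06469055 0.3       ] [0.77632227 0.06252775 0.3       ]
0.5 [0.6559575  0.05850448 0.5       ] [0.73761425 0.05662645 0.5       ]
0.7 [0.62963113 0.05231841 0.7       ] [0.69890623 0.05072514 0.7       ]
```

Emit:
step_arm(
  increments="0 0 -3 0 0 -0.114; 0 -2 -3 0 0 -0.114; -1.8 -3.6 0 0 0 0; -1.8 -3.6 0 0 0 0; -1.8 -3.6 0 0 0 0",
  claw=1,
)

```text
time: 0.6
tool_pos: [0.1931, 0.3989, 0.2652]
ee_rot: [-3.141, 0.0, 3.101]
wrist_force: [1.5, 0.0, 0.4]
width: 0.0575
```

Emit:
step_arm(
  increments="-2 -3.9 0 0 0 0; -2 -3.9 0 0 0 0; -2 -3.9 0 0 0 0; -2 -3.9 0 0 0 0; -2 -3.9 0 0 0 0",
)

```text
time: 1.1
tool_pos: [0.2847, 0.1995, 0.2651]
ee_rot: [3.142, 0.0, 3.101]
wrist_force: [1.3, 0.4, 0.6]
width: 0.0176
```

Emit:
step_arm(
  increments="-2 -3.9 0 0 0 0; -2 -3.9 0 0 0 0; -2 -3.9 0 0 0 0; -2 -3.9 0 0 0 0; 0 0 0 0 0 0",
)

```text
time: 1.6
tool_pos: [0.3591, 0.0377, 0.2644]
ee_rot: [-3.14, -0.002, 3.09]
wrist_force: [0.1, 1.1, 0.7]
width: 0.0006
```

Emit:
step_arm(
  increments="-1.5 -2.4 0 0 0 -0.01; -1.5 -2.4 0 0 0 0; -1.5 -2.4 0 0 0 0; -1.5 -2.4 0 0 0 0; 0 0 0 0 0 0",
)

```text
time: 2.1
tool_pos: [0.4153, -0.0571, 0.2643]
ee_rot: [3.141, -0.002, 3.107]
wrist_force: [-0.4, 0.7, 0.5]
width: 0.0006
```

```bash
python3 - <<'E'
from h import *
o=get_obs(); print(o['tool_pos'],o['ee_rot'],o['wrist_force'])
C=cam("wrist"); im=snapshot("wrist"); cv2.imwrite("pics/w1.png",im[:,:,::-1])
print(proj(C,[.4733,-.0611,.184]),proj(C,[.466,-.0611,.168]),proj(C,[.4615,-.2056,.231]))
hsv=cv2.cvtColor(im,cv2.COLOR_RGB2HSV)
for nm,lo,hi in (("orange",(5,150,100),(18,255,255)),("red",(0,150,70),(4,255,255)),("red2",(172,150,70),(180,255,255))):
    m=cv2.inRange(hsv,lo,hi); N,_,st,ce=cv2.connectedComponentsWithStats(m)
    for i in range(1,N):
        if st[i,4]>80: print(nm,st[i],ce[i].round(1))
E
```

```text
[ 0.41533361 -0.05707286  0.2643205 ] [ 3.14130013e+00 -2.18114019e-03  3.10737154e+00] [-0.35428028  0.7163344   0.45520012]
[319.32418041 324.24125255] [319.02199411 304.57725664] [ 62.00467339 351.47192258]
orange [272 292  17  29 313] [279.8 307.2]
orange [358 311  15  10 131] [364.8 315.5]
red [  6 228  14  11 116] [ 12.3 233. ]
red [  29  343   91   22 1109] [ 61.3 354. ]
red [109 345  36  20 380] [128.9 351.6]
```

View pics/w1.png

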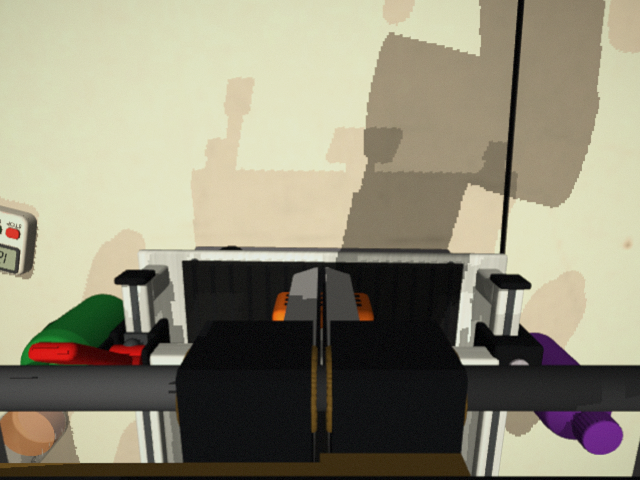

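The wrist view shows the grip at columns 273–372 and rows 292–320. That agrees with my prediction of (319,324) to about 2 mm, and the fingers are in front of it. I'll descend there and approach slowly.

Emit:
step_arm(
  increments="0 -0.2 4 0 0 0; 0 0 4 0 0 0; 0 0 3.2 0 0 0; 0 0 0 0 0 0",
)

```text
time: 2.55
tool_pos: [0.4108, -0.0555, 0.1485]
ee_rot: [3.138, -0.01, 3.112]
wrist_force: [-0.4, -0.2, -0.8]
width: 0.0006
```

Emit:
step_arm(
  increments="-1 0 0 0 0 -0.005; -1 0 0 0 0 0; -0.5 0 0 0 0 0; -0.5 0 0 0 0 0; 0 0 0 0 0 0",
)

```text
time: 3.05
tool_pos: [0.4458, -0.059, 0.1543]
ee_rot: [-3.141, 0.001, 3.115]
wrist_force: [-0.2, -0.4, 0.7]
width: 0.0004
```

Emit:
step_arm(
  increments="-0.5 0 0 0 0 0; -0.5 0 0 0 0 0; 0 0 0 0 0 0",
)

```text
time: 3.35
tool_pos: [0.455, -0.0592, 0.1534]
ee_rot: [3.141, -0.0, 3.115]
wrist_force: [-0.2, 0.3, -0.1]
width: 0.0005
```

Emit:
step_arm(
  increments="-0.3 0 0 0 0 0.015; -0.3 0 0 0 0 0; -0.3 0 0 0 0 0; -0.3 0 0 0 0 0; 0 0 0 0 0 0",
)

```text
time: 3.85
tool_pos: [0.4642, -0.0595, 0.1534]
ee_rot: [3.141, -0.006, 3.099]
wrist_force: [-8.7, 0.1, 3.7]
width: 0.0008
```

Emit:
step_arm(
  increments="-0.5 0 0 0 0 0; -0.5 0 0 0 0 0; -0.5 0 0 0 0 0; -0.5 0 0 0 0 0; 0 0 0 0 0 0",
)

```text
time: 4.35
tool_pos: [0.4845, -0.0604, 0.1534]
ee_rot: [-3.142, -0.006, 3.099]
wrist_force: [-5.8, -0.1, 3.3]
width: 0.0002
```

Emit:
step_arm(
  increments="-0.5 0 0 0 0 0; -0.5 0 0 0 0 0; -0.5 0 0 0 0 0; -0.5 0 0 0 0 0; -0.2 0 0 0 0 0",
)

```text
time: 4.85
tool_pos: [0.5058, -0.0614, 0.1534]
ee_rot: [-3.141, -0.007, 3.099]
wrist_force: [-9.8, 0.7, 5.1]
width: 0.0005
```

Emit:
step_arm(
  increments="-0.2 0 0 0 0 0; -0.2 0 0 0 0 0; -0.2 0 0 0 0 0; -0.2 0 0 0 0 0; -0.2 0 0 0 0 0",
)

```text
time: 5.35
tool_pos: [0.5149, -0.0619, 0.1534]
ee_rot: [-3.141, -0.009, 3.099]
wrist_force: [-11.3, 0.6, 5.6]
width: 0.0002
```

Emit:
step_arm(
  increments="-0.2 0 0 0 0 0; -0.2 0 0 0 0 0; -0.2 0 0 0 0 0; -0.2 0 0 0 0 0; -0.2 0 0 0 0 0",
)

```text
time: 5.85
tool_pos: [0.5248, -0.0623, 0.1534]
ee_rot: [-3.141, -0.009, 3.099]
wrist_force: [-10.3, -0.7, 5.3]
width: 0.0005
```

Emit:
step_arm(
  increments="-0.2 0 0 0 0 0; -0.2 0 0 0 0 0; -0.2 0 0 0 0 0; -0.2 0 0 0 0 0; -0.2 0 0 0 0 0",
)

```text
time: 6.35
tool_pos: [0.5341, -0.0628, 0.1534]
ee_rot: [-3.141, -0.011, 3.099]
wrist_force: [-13.0, 0.2, 6.7]
width: 0.0003
```

Emit:
step_arm(
  increments="-0.2 0 0 0 0 0; -0.2 0 0 0 0 0; -0.2 0 0 0 0 0; -0.2 0 0 0 0 0; -0.2 0 0 0 0 0",
)

```text
time: 6.85
tool_pos: [0.5441, -0.0632, 0.1535]
ee_rot: [-3.141, -0.011, 3.099]
wrist_force: [-12.8, -0.3, 6.4]
width: 0.0001
```

Emit:
step_arm(
  increments="-0.1 0 0 0 0 0; -0.1 0 0 0 0 0; -0.1 0 0 0 0 0; -0.1 0 0 0 0 0; -0.1 0 0 0 0 0",
)

```text
time: 7.35
tool_pos: [0.5491, -0.0634, 0.1535]
ee_rot: [-3.141, -0.011, 3.099]
wrist_force: [-12.2, -0.9, 6.2]
width: 0.0005
```

```bash
python3 - <<'E'
from h import *
o=get_obs(); print(o['tool_pos'],o['wrist_force'])
s=snapshot("side")[:,:,::-1]; t=snapshot("top")[:,:,::-1]
f=lambda im,x,y,w,h:cv2.resize(im[y:y+h,x:x+w],(400,400),interpolation=cv2.INTER_CUBIC)
cv2.imwrite("pics/m1.png",np.hstack([f(s,270,200,140,140),f(t,285,185,130,130)]))
E
```

```text
[ 0.54908481 -0.06344172  0.15347523] [-12.21905297  -0.87126977   6.22910531]
```

View pics/m1.png

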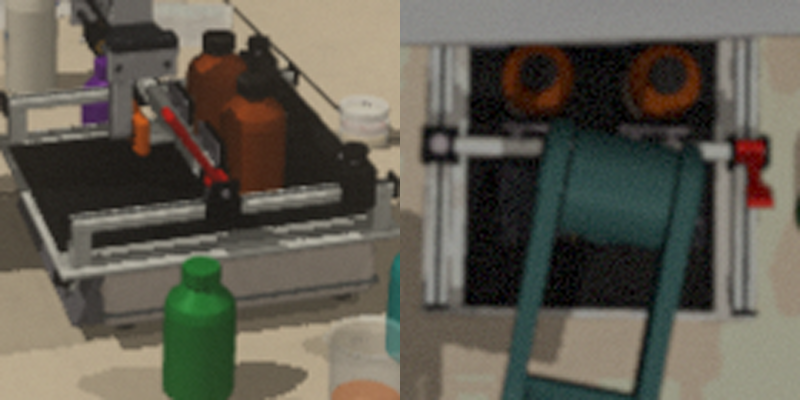

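Both bottles are upright and moving with the pads, and the pushing force is steady at 12–13 N. I'll continue in finer steps.

Emit:
step_arm(
  increments="-0.1 0 0 0 0 0; -0.1 0 0 0 0 0; -0.1 0 0 0 0 0; -0.1 0 0 0 0 0; -0.1 0 0 0 0 0",
)

```text
time: 7.95
tool_pos: [0.5541, -0.0637, 0.1535]
ee_rot: [-3.141, -0.011, 3.099]
wrist_force: [-13.0, -0.0, 6.7]
width: 0.0006
```

Emit:
step_arm(
  increments="-0.1 0 0 0 0 0; -0.1 0 0 0 0 0; -0.1 0 0 0 0 0",
)

```text
time: 8.25
tool_pos: [0.5571, -0.0639, 0.1535]
ee_rot: [-3.141, -0.011, 3.099]
wrist_force: [-12.3, -1.3, 6.4]
width: 0.0003
```

Emit:
step_arm(
  increments="-0.1 0 0 0 0 0; -0.1 0 0 0 0 0",
)

```text
time: 8.45
tool_pos: [0.5591, -0.0639, 0.1535]
ee_rot: [-3.141, -0.011, 3.099]
wrist_force: [-12.8, -0.6, 7.7]
width: 0.0008
```

Emit:
step_arm(
  increments="-0.1 0 0 0 0 0; -0.1 0 0 0 0 0",
)

```text
time: 8.65
tool_pos: [0.561, -0.064, 0.1535]
ee_rot: [-3.141, -0.011, 3.098]
wrist_force: [-12.8, -0.9, 6.6]
width: 0.0001
```

Emit:
step_arm(
  increments="-0.1 0 0 0 0 0; -0.05 0 0 0 0 0",
)

```text
time: 8.85
tool_pos: [0.5626, -0.0641, 0.1535]
ee_rot: [-3.141, -0.011, 3.099]
wrist_force: [-13.6, -0.3, 6.4]
width: 0.0007
```

Emit:
step_arm(
  increments="-0.05 0 0 0 0 0; -0.05 0 0 0 0 0",
)

```text
time: 9.05
tool_pos: [0.5636, -0.0641, 0.1535]
ee_rot: [-3.141, -0.011, 3.098]
wrist_force: [-12.3, 0.3, 6.0]
width: 0.0004
```

Emit:
step_arm(
  increments="-0.05 0 0 0 0 0; -0.05 0 0 0 0 0",
)

```text
time: 9.25
tool_pos: [0.5646, -0.0642, 0.1535]
ee_rot: [-3.141, -0.011, 3.099]
wrist_force: [-13.1, 0.2, 6.7]
width: 0.0006
```

Emit:
step_arm(
  increments="-0.05 0 0 0 0 0; -0.05 0 0 0 0 0",
)

```text
time: 9.45
tool_pos: [0.5655, -0.0642, 0.1535]
ee_rot: [-3.141, -0.011, 3.098]
wrist_force: [-13.1, -0.5, 6.4]
width: 0.0004
```

Emit:
step_arm(
  increments="-0.05 0 0 0 0 0; -0.05 0 0 0 0 0",
)

```text
time: 9.65
tool_pos: [0.5665, -0.0643, 0.1535]
ee_rot: [-3.141, -0.011, 3.098]
wrist_force: [-12.2, -1.0, 6.4]
width: 0.0004
```

Emit:
step_arm(
  increments="-0.05 0 0 0 0 0; -0.05 0 0 0 0 0",
)

```text
time: 9.85
tool_pos: [0.5676, -0.0643, 0.1535]
ee_rot: [-3.141, -0.011, 3.099]
wrist_force: [-12.3, -0.0, 7.2]
width: 0.0008
```

Emit:
step_arm(
  increments="-0.05 0 0 0 0 0; -0.05 0 0 0 0 0",
)

```text
time: 10.05
tool_pos: [0.5685, -0.0644, 0.1535]
ee_rot: [-3.141, -0.011, 3.098]
wrist_force: [-12.0, -0.4, 6.4]
width: 0.0003
```

Emit:
step_arm(
  increments="-0.05 0 0 0 0 0; -0.05 0 0 0 0 0",
)

```text
time: 10.25
tool_pos: [0.5695, -0.0644, 0.1535]
ee_rot: [-3.141, -0.011, 3.098]
wrist_force: [-12.3, -0.8, 5.8]
width: 0.0007
```

Emit:
step_arm(
  increments="-0.05 0 0 0 0 0; -0.05 0 0 0 0 0",
)

```text
time: 10.45
tool_pos: [0.5705, -0.0644, 0.1535]
ee_rot: [-3.141, -0.011, 3.099]
wrist_force: [-12.5, -0.9, 6.8]
width: 0.0005
```

Emit:
step_arm(
  increments="-0.05 0 0 0 0 0; -0.05 0 0 0 0 0",
)

```text
time: 10.65
tool_pos: [0.5715, -0.0645, 0.1535]
ee_rot: [-3.141, -0.011, 3.098]
wrist_force: [-13.1, -0.7, 6.0]
width: 0.0003
```

Emit:
step_arm(
  increments="-0.05 0 0 0 0 0; -0.05 0 0 0 0 0",
)

```text
time: 10.85
tool_pos: [0.5725, -0.0646, 0.1535]
ee_rot: [-3.141, -0.011, 3.098]
wrist_force: [-11.8, -0.9, 5.9]
width: 0.0001
```

Emit:
step_arm(
  increments="-0.05 0 0 0 0 0; -0.05 0 0 0 0 0",
)

```text
time: 11.05
tool_pos: [0.5735, -0.0646, 0.1535]
ee_rot: [-3.141, -0.011, 3.098]
wrist_force: [-12.7, -0.6, 6.6]
width: 0.0004
```

Emit:
step_arm(
  increments="-0.05 0 0 0 0 0; -0.05 0 0 0 0 0",
)

```text
time: 11.25
tool_pos: [0.5745, -0.0647, 0.1535]
ee_rot: [-3.141, -0.011, 3.098]
wrist_force: [-12.2, 0.1, 6.0]
width: 0.0
```

Emit:
step_arm(
  increments="-0.05 0 0 0 0 0; -0.05 0 0 0 0 0",
)

```text
time: 11.45
tool_pos: [0.5755, -0.0647, 0.1535]
ee_rot: [-3.141, -0.011, 3.098]
wrist_force: [-13.2, -0.9, 6.5]
width: 0.0005
```

Emit:
step_arm(
  increments="-0.05 0 0 0 0 0; -0.05 0 0 0 0 0",
)

```text
time: 11.65
tool_pos: [0.5766, -0.0648, 0.1535]
ee_rot: [-3.141, -0.011, 3.098]
wrist_force: [-13.0, -1.0, 5.6]
width: 0.0005
```

Emit:
step_arm(
  increments="-0.05 0 0 0 0 0; -0.05 0 0 0 0 0",
)

```text
time: 11.85
tool_pos: [0.5776, -0.0648, 0.1535]
ee_rot: [-3.141, -0.011, 3.098]
wrist_force: [-12.6, -1.6, 5.7]
width: 0.0007
```

Emit:
step_arm(
  increments="-0.05 0 0 0 0 0; -0.05 0 0 0 0 0",
)

```text
time: 12.05
tool_pos: [0.5785, -0.0648, 0.1535]
ee_rot: [-3.141, -0.011, 3.098]
wrist_force: [-12.5, -0.6, 6.8]
width: 0.0006
```

Emit:
step_arm(
  increments="-0.05 0 0 0 0 0; -0.05 0 0 0 0 0",
)

```text
time: 12.25
tool_pos: [0.5791, -0.0649, 0.1535]
ee_rot: [-3.141, -0.012, 3.098]
wrist_force: [-14.5, 0.3, 6.9]
width: 0.0005
```

The arm moved 0.6 mm instead of 1.0 mm and the force rose, so this is probably the start of contact.

Emit:
step_arm(
  increments="-0.03 0 0 0 0 0; -0.02 0 0 0 0 0",
)

```text
time: 12.45
tool_pos: [0.5792, -0.0649, 0.1535]
ee_rot: [-3.141, -0.013, 3.098]
wrist_force: [-15.4, -1.4, 7.6]
width: 0.0006
```

Emit:
step_arm(
  increments="-0.02 0 0 0 0 0; -0.02 0 0 0 0 0",
)

```text
time: 12.65
tool_pos: [0.5794, -0.0649, 0.1535]
ee_rot: [-3.141, -0.013, 3.098]
wrist_force: [-16.6, -0.1, 7.1]
width: 0.0005
```

Emit:
step_arm(
  increments="-0.02 0 0 0 0 0; -0.02 0 0 0 0 0",
)

```text
time: 12.85
tool_pos: [0.5795, -0.0649, 0.1535]
ee_rot: [-3.141, -0.014, 3.098]
wrist_force: [-16.6, -0.3, 8.7]
width: 0.0004
```

Emit:
step_arm(
  increments="0 0 0 0 0 0",
)

```text
time: 12.95
tool_pos: [0.5795, -0.0649, 0.1535]
ee_rot: [-3.141, -0.014, 3.098]
wrist_force: [-16.5, -0.6, 7.6]
width: 0.0003
```

Emit:
step_arm(
  increments="-0.02 0 0 0 0 0; -0.02 0 0 0 0 0; 0 0 0 0 0 0",
)

```text
time: 13.25
tool_pos: [0.5796, -0.0649, 0.1535]
ee_rot: [-3.141, -0.014, 3.098]
wrist_force: [-16.6, -0.2, 7.9]
width: 0.0003
```

Emit:
step_arm(
  increments="-0.03 0 0 0 0 0; 0 0 0 0 0 0",
)

```text
time: 13.45
tool_pos: [0.5798, -0.0649, 0.1535]
ee_rot: [-3.141, -0.015, 3.098]
wrist_force: [-17.7, -0.2, 8.6]
width: 0.0004
```

The squeeze estimate is (17.7 − 10.3)/2 ≈ 3.7 N per bottle. I'll back off, rise, and look at the bars and the lever.

Emit:
step_arm(
  increments="0.1 0 0 0 0 0; 0.5 0 0 0 0 0; 2 0 0 0 0 0; 0 0 -4 0 0 0; 0 0 -5 0 0 0",
)

```text
time: 13.95
tool_pos: [0.5572, -0.0628, 0.2391]
ee_rot: [3.139, -0.01, 3.099]
wrist_force: [1.1, 0.2, 1.2]
width: 0.0007
```

Emit:
step_arm(
  increments="1 -4 -5 0 0 0; 1.4 -4 0 0 0 0; 0 -4 0 0 0 0; 0 -2.5 0 0 0 0; 0 0 0 0 0 0",
)

```text
time: 14.45
tool_pos: [0.5325, -0.2014, 0.2814]
ee_rot: [-3.141, -0.0, 3.095]
wrist_force: [0.7, 0.9, 0.1]
width: 0.0008
```

```bash
python3 - <<'E'
from h import *
o=get_obs(); print(o['tool_pos'],o['ee_rot'],o['wrist_force'])
C=cam("wrist"); im=snapshot("wrist"); t=snapshot("top"); cv2.imwrite("pics/w2.png",im[:,:,::-1]); cv2.imwrite("pics/top2.png",t[:,:,::-1])
X=np.array([.9991,-.042,0]);Y=np.array([.042,.9991,0]);P=np.array([.5798,-.0649,0])
ax=P+.059*X-.145*Y
for r in (69,101): 
    a=np.radians(55); q=ax+X*(-r*np.cos(a)+8*np.sin(a))/1e3; q[2]=.161+(r*np.sin(a)+8*np.cos(a))/1e3
    print(r,q,"wrist",proj(C,q+Y*.013),proj(C,q-Y*.013),"top",proj(cam("top"),q))
for im,x0 in ((im,"w"),(t,"t")):
    hsv=cv2.cvtColor(im,cv2.COLOR_RGB2HSV); m=cv2.inRange(hsv,(0,150,60),(4,255,255))|cv2.inRange(hsv,(172,150,60),(180,255,255))
    N,_,st,ce=cv2.connectedComponentsWithStats(m)
    for i in range(1,N):
        if st[i,4]>(100 if x0=="w" else 20): print(x0,st[i],ce[i].round(1))
z=np.zeros((480,800,3),np.uint8); z[:,:480]=cv2.imread("pics/w2.png")[:,80:560]; z[:400,480:]=cv2.resize(cv2.imread("pics/top2.png")[190:290,315:395+20][:,:80],(320,400),interpolation=cv2.INTER_CUBIC)
cv2.imwrite("pics/w2c.png",z)
E
```

```text
[ 0.53249837 -0.20139868  0.28136985] [-3.14098455e+00 -1.74995201e-05  3.09492349e+00] [0.65457747 0.88778591 0.12329612]
69 [ 0.59966306 -0.21086051  0.2221101 ] wrist [333.09568666 352.62702245] [292.11274188 352.83259747] top [400.80122187 233.60990137]
101 [ 0.58132514 -0.21008962  0.24832297] wrist [334.45477804 347.62573165] [288.26967321 347.85813426] top [402.11633504 239.57309886]
w [134 109  13  12 122] [140.2 114.5]
t [394 220  10  17  95] [398.8 225. ]
```

View pics/w2.png

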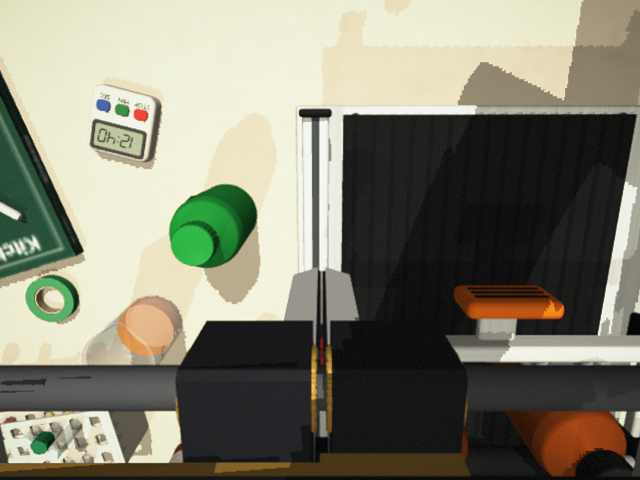

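The wrist view shows the grip's top at (509,292), the bar behind it and a bottle upright at (580,440). The fingers hide the lever. In the top view the red hub moved from row 263 to 220, which matches the 116 mm of travel. I'm going above the lever pad.

Emit:
step_arm(
  increments="-2.5 -0.3 0 0 0 0; -2.5 -0.4 0 0 0 0; -1.4 0 0 0 0 0; 0 0 1 0 0 0; 0 0 0 0 0 0",
)

```text
time: 15.05
tool_pos: [0.5959, -0.2064, 0.2697]
ee_rot: [3.14, -0.004, 3.102]
wrist_force: [-0.5, -0.1, -1.1]
width: 0.0009
```

```bash
python3 - <<'E'
from h import *
o=get_obs(); print(o['tool_pos'],o['ee_rot'],o['wrist_force'])
s=snapshot("side"); C=cam("side")
cv2.imwrite("pics/s2.png",cv2.resize(s[195:295,280:400,::-1],(720,600),interpolation=cv2.INTER_CUBIC))
print("tcp in crop",(proj(C,o['tool_pos'])-[280,195])*6)
E
```

```text
[ 0.59589879 -0.20638101  0.26971798] [ 3.13986009 -0.00360839  3.10164881] [-0.49973544 -0.06226297 -1.12569415]
tcp in crop [390.96657196 194.55897918]
```

View pics/s2.png

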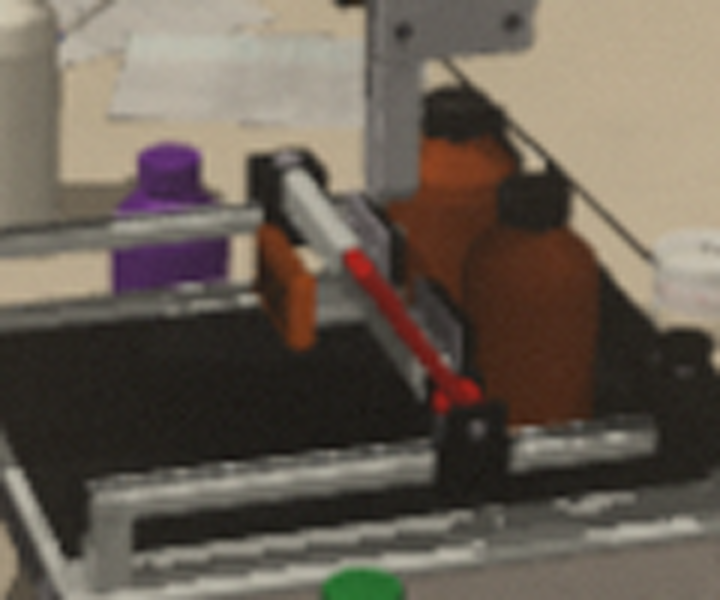

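The side crop shows the lever raised with its end at (355,255), the fingertip above and behind it at about (391,195), and both bottles upright against the bar. The fingertip needs a shift of 2 mm to the rear and 4 mm to the right before descending.

Emit:
step_arm(
  increments="-0.2 -0.4 1 0 0 0; 0 0 1 0 0 0; 0 0 0.5 0 0 0; 0 0 0.3 0 0 0",
)

```text
time: 15.5
tool_pos: [0.5976, -0.212, 0.2428]
ee_rot: [3.141, -0.002, 3.099]
wrist_force: [-0.8, 0.5, -0.0]
width: 0.0006
```

Emit:
step_arm(
  increments="0 0 0.3 0 0 0; 0 0 0.2 0 0 0; 0 0 0.2 0 0 0",
)

```text
time: 15.8
tool_pos: [0.5985, -0.2122, 0.2374]
ee_rot: [-3.141, 0.001, 3.1]
wrist_force: [0.1, -0.7, 1.9]
width: 0.0005
```

Emit:
step_arm(
  increments="0 0 0.3 0 0 0; 0.1 0 0.3 0 0 0; 0.2 0 0.3 0 0 0",
)

```text
time: 16.1
tool_pos: [0.5955, -0.2121, 0.2286]
ee_rot: [-3.141, 0.002, 3.1]
wrist_force: [0.6, -0.1, 2.8]
width: 0.0004
```

Emit:
step_arm(
  increments="0.3 0 0.4 0 0 0; 0.3 0 0.4 0 0 0; 0.3 0 0.4 0 0 0",
)

```text
time: 16.4
tool_pos: [0.5857, -0.2116, 0.2158]
ee_rot: [3.142, -0.0, 3.1]
wrist_force: [-0.3, -0.3, 3.0]
width: 0.0003
```

Contact is as predicted. The vertical force is 3 N and the horizontal force is close to zero. I'm following the arc down.

Emit:
step_arm(
  increments="0.4 0 0.5 0 0 0; 0.3 0 0.5 0 0 0; 0.3 0 0.5 0 0 0; 0.2 0 0.5 0 0 0; 0.2 0 0.5 0 0 0",
)

```text
time: 16.9
tool_pos: [0.5713, -0.211, 0.1912]
ee_rot: [-3.141, -0.001, 3.099]
wrist_force: [-2.9, 1.0, 6.8]
width: 0.0004
```

Emit:
step_arm(
  increments="0.1 0 0.5 0 0 0; 0.1 0 0.5 0 0 0; 0 0 0.5 0 0 0; 0 0 0.3 0 0 0; 0 0 0.2 0 0 0",
)

```text
time: 17.4
tool_pos: [0.5689, -0.2109, 0.1704]
ee_rot: [3.141, -0.003, 3.099]
wrist_force: [-4.8, -0.3, 4.8]
width: 0.0005
```

Emit:
step_arm(
  increments="0 0 0.2 0 0 0; 0 0 0.1 0 0 0; 0 0 0 0 0 0",
)

```text
time: 17.7
tool_pos: [0.5695, -0.211, 0.1691]
ee_rot: [-3.141, -0.001, 3.1]
wrist_force: [-6.3, 0.6, 8.8]
width: 0.0003
```

Emit:
step_arm(
  increments="0 0 0.1 0 0 0; 0 0 0.1 0 0 0; 0 0 0 0 0 0",
)

```text
time: 18.0
tool_pos: [0.5696, -0.211, 0.1689]
ee_rot: [-3.141, 0.0, 3.1]
wrist_force: [-7.7, 1.4, 12.7]
width: 0.0005
```

Emit:
step_arm(
  increments="0.05 0 0.1 0 0 0; 0 0 0.05 0 0 0; 0 0 0 0 0 0",
)

```text
time: 18.3
tool_pos: [0.5696, -0.211, 0.1688]
ee_rot: [-3.14, 0.002, 3.1]
wrist_force: [-7.8, 2.2, 16.7]
width: 0.0007
```

Emit:
step_arm(
  increments="0 0 -0.3 0 0 0; 0 0 -2 0 0 0; 0 0 -5 0 0 0; 0 0 -5 0 0 0; 3 3 -3 0 0 0",
)

```text
time: 18.8
tool_pos: [0.5451, -0.1831, 0.3168]
ee_rot: [-3.141, 0.003, 3.098]
wrist_force: [-0.1, -0.0, -0.2]
width: 0.0004
```

Emit:
step_arm(
  increments="4 3 0 0 0 0; 4 3 0 0 0 0; 4 3 0 0 0 0; 4 3 0 0 0 0; 0 0 0 0 0 0",
)

```text
time: 19.3
tool_pos: [0.3847, -0.0513, 0.3171]
ee_rot: [3.141, 0.004, 3.104]
wrist_force: [0.2, -1.0, 0.2]
width: 0.0003
```

```bash
python3 - <<'E'
from h import *
o=get_obs(); print(o['tool_pos'],o['wrist_force'],o['time'])
s=snapshot("side")[:,:,::-1]; t=snapshot("top")[:,:,::-1]; w=snapshot("wrist")[:,:,::-1]
f=lambda im,x,y,w,h:cv2.resize(im[y:y+h,x:x+w],(400,400),interpolation=cv2.INTER_CUBIC)
cv2.imwrite("pics/m3.png",np.hstack([f(s,280,195,100,100),f(t,315,185,100,100)])); cv2.imwrite("pics/w3.png",w)
for n,im in (("s",s),("t",t)):
    m=cv2.inRange(cv2.cvtColor(im,cv2.COLOR_BGR2HSV),(0,150,60),(4,255,255))
    N,_,st,ce=cv2.connectedComponentsWithStats(m)
    for i in range(1,N):
        if st[i,4]>20: print(n,st[i],ce[i])
E
```

```text
[ 0.38472007 -0.05131174  0.31710511] [ 0.22107041 -1.01490306  0.20701404] 19.3
s [493   0  41   6 158] [515.89240506   1.79746835]
s [582   0  20   5  66] [591.01515152   1.68181818]
s [491   8  41   9 218] [511.40825688  12.26605505]
s [580  10  18   6  89] [588.50561798  12.23595506]
s [490  16  40  10 171] [508.11695906  21.42105263]
s [579  21  12   3  28] [584.78571429  22.10714286]
s [489  26  40  11 200] [508.375  31.3  ]
s [576  30  25   6 112] [588.10714286  32.5       ]
s [322 258  39  11 207] [339.73913043 263.63768116]
s [479 346   7   8  40] [482.425 349.475]
s [503 346   6   9  43] [505.55813953 350.23255814]
t [394 220  10  38 215] [397.97674419 237.88837209]
```

View pics/m3.png

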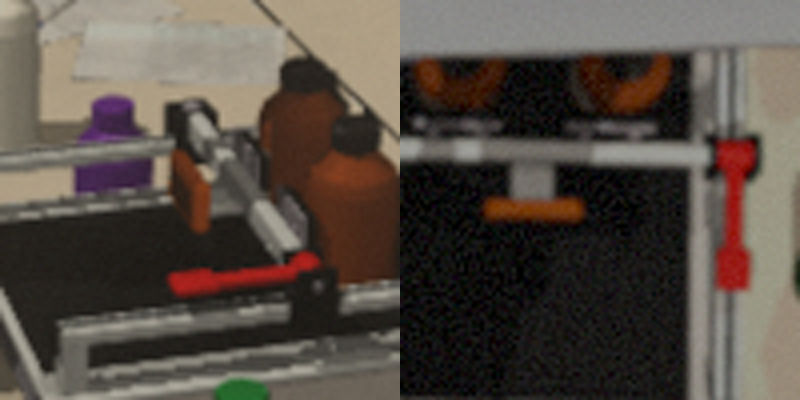

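The lever is level along the rail, from (172,282) to (310,262) in the side crop, and the bottles are upright against the bars. I'll check whether locking shifted the bar by comparing pictures from before and after.

```bash
python3 - <<'E'
from h import *
a=cv2.imread("pics/top2.png",0).astype(np.float32); b=snapshot("top")[:,:,::-1]; cv2.imwrite("pics/top3.png",b); b=cv2.cvtColor(np.ascontiguousarray(b),cv2.COLOR_BGR2GRAY).astype(np.float32)
def sh(a,b,x,y,w,h):
    r=np.s_[y:y+h,x:x+w]; M=np.eye(2,3,dtype=np.float32)
    try: cc,M=cv2.findTransformECC(cv2.GaussianBlur(a[r],(3,3),0),cv2.GaussianBlur(b[r],(3,3),0),M,cv2.MOTION_TRANSLATION); return round(cc,3),M[:,2].round(3)
    except cv2.error as e: return "fail"
print("hubL",sh(a,b,286,212,24,24),"barL",sh(a,b,300,214,36,18),"static front-left",sh(a,b,285,270,30,25),"bottles",sh(a,b,318,199,66,14),"grip",sh(a,b,330,228,36,18))
s=cv2.cvtColor(np.ascontiguousarray(snapshot("side")),cv2.COLOR_RGB2GRAY).astype(np.float32)
p=cv2.resize(cv2.imread("pics/s2.png",0),(120,100),interpolation=cv2.INTER_AREA).astype(np.float32); q=s[195:295,280:400]
print("side grip",sh(p,q,40,35,16,25),"hub",sh(p,q,72,66,14,18),"static",sh(p,q,5,75,40,24),"bottleR",sh(p,q,78,28,24,42))
E
```

```text
hubL (1.0, array([0.005, 0.044], dtype=float32)) barL (0.967, array([-0.014, -0.024], dtype=float32)) static front-left (0.832, array([ 0.34 , -0.096], dtype=float32)) bottles (0.589, array([-0.5 , -0.65], dtype=float32)) grip (0.99, array([0.138, 0.071], dtype=float32))
side grip (0.92, array([0.271, 0.434], dtype=float32)) hub (0.927, array([0.12 , 0.171], dtype=float32)) static (0.995, array([-0.085,  0.054], dtype=float32)) bottleR (0.958, array([ 0.065, -0.229], dtype=float32))
```

The left hub matched best (correlation 1.0) and moved 0.04 px, about 0.1 mm, so the bar stayed where it was. I'm handing in.

```bash
python3 -c "
from bench import *
print(close_job())"
```

```text
the job is handed in; nothing more can be done
None
```

The clamp bar is up against both bottles and locked, and I handed the job in at about 19 s of the 64 s allowed.

**Clamping:** I pushed the orange grip with closed fingers for about 116 mm. The bottles met the back bar at TCP x ≈ 0.5786 m. I then pressed on gently to 17.7 N in total, against about 10.3 N of sliding friction. That puts the squeeze at about 3.7 N per bottle. It is an estimate from wrist force and travel, so it could be off by about 0.5 N.

**Locking:** I pressed the red lever on its pad, following its arc, until it stopped with the pad face at z ≈ 0.169 m, the height expected when it is level. The vertical force at the stop was 17 N. I then drew the arm clear.

**Last checks:**
- **Lever and bottles:** the side and top pictures show the lever flat along the rail and both bottles upright between the bars.
- **Bar position:** the left hub in the top view moved about 0.1 mm between before and after locking, within noise.
- **Disagreeing matches:** two top-view matches (a static patch and the bottles) matched poorly. The side-view matches of the grip and hub suggested shifts of up to 0.4 px but used a resized picture. I relied on the left hub.
- **Not checked:** I did not measure the squeeze again after locking. I also took no separate measurement of the other things on the bench; the arm stayed clear of them.

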